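# Slide the tall amber bottle into the wooden bottle stop

### The arm

A 6-joint arm with a two-finger parallel gripper is mounted at the origin on a cart in front of the work surface, level with it; the furniture and walls round the work are solid. World frame = base frame: x ahead of the robot, y to its left, z up, the work surface at z = 0. Lengths are in m, angles in rad, forces in N, time in s.
With the tool pointing down it reaches from about 0.35 to 0.775 m from the base axis. Payload 7.3 kg.
Tool frame: the origin (TCP) lies on the centre line of the jaws, within the pads' length; the fingertips stand 17 mm ahead of it and the grasp point (between the pads) lies 2 mm behind it (robot.tip_extent is the distance from the TCP to the fingertips, in m); z points along the fingers, y is the line along which they close (so a half turn about z gives the same grasp; the last joint's range is limited). The gripper opens to 92 mm and grips with 3 to 60 N. Pads are 19 mm wide; open, the fingers measure 130 mm over their backs; the gripper's body (75 mm by 190 mm) begins 47 mm behind the grasp point.
Start: joints at [-1.404, 0.342, 1.524, -0, 1.275, -0.146], TCP at [0.162, -0.5, 0.244] pointing down, gripper open.
Joint ranges: [-2.53, 2.53], [-0.77, 2.02], [0.04, 2.7], [-1, 4.14], [0.28, 2.66], [-3.11, 3.11]. Speed limits (rad/s): [2.57, 2.57, 3.14, 3.14, 3.14, 3.14].

### API

Orientations are given as [roll, pitch, yaw] about the fixed x, y, z axes, in that order (R = Rz(yaw) Ry(pitch) Rx(roll)).
In Python, from cell import robot gives the robot as it stands.
- The arm moves only by the tool step_arm, never from a script. Its argument "motion" is a list of rows, each a list of 2 entries, a list of its own where there are three numbers: the shift along the tool's x, y, z in units of 60 mm (1.0 is 60 mm), then the turn about the tool's z in rad. In form: [[[x, y, z], spin], ...]. A call has 1 to 10 rows; each row is the pose to reach, as a shift and turn from the pose commanded when the call began, along the tool's axes at that moment; what a row does not reach only later rows make up. A row lasts 1/8 s, in which the tool goes at most 62.5 mm and 10.7 degrees, less where a joint would pass 70% of its speed; a pose out of reach is approached as far as the arm can. A call with a gripper value outside its range is refused whole. "hand" is the closure in counts, from 0 (fully open) to 255 (shut), set as the call begins (left out, the last holds). The fingers move at their own pace and stop on an object; "squeeze" is the grip in N (left out, the last holds). Time passes only in rows, so rows that repeat a pose let the fingers close. It gives the time, the measured TCP pose, the force, the opening and the grip force at its end, in the units of the state.
- robot.observe(): the state, without advancing time (a new reading comes with each control period).
- robot.read_camera(name): name is "scene" or "side" or "wrist"; returns a dict with "pixels" (420x560x3 uint8, red, green, blue), "intrinsics" (3x3 intrinsics, pixels), "xyz" and "rotation" of the camera in the world; the wrist camera has in their place "T_tool_cam" (4x4, takes a point from camera to tool coordinates, whose origin is the TCP and whose axes are the flange's). Camera axes: x right, y up, looking along -z (the intrinsics and any distortion apply to the point x, -y, -z); pixel columns grow to the right and rows downward; lengths in m; the calibration is good to about 2 mm. The wrist camera is an equidistant fisheye: a pixel r from the principal point sees the ray r / f radians off the axis. A picture is of the moment at which its call begins: read the wrist's pose just before it. There is no depth.
- robot.hand_in(): hands the job in; it is judged then, once.
The state is a dict: "time": time; "qpos": joint angles; "qvel": joint speeds; "joint_efforts": joint torques, N m; "tool_pos": TCP position; "tool_rot": TCP orientation; "contact_force": force on the tool from outside, world axes, zero at the start; "torque": the same for the moment, N m; "opening": finger opening in m; "grip_force": force on a finger pad.
Only numpy, scipy, OpenCV 4.12 (cv2) and the standard library are available. Lean on these libraries where they do the work, as an engineer would, in place of code of your own. Each camera call takes 0.05 s, during which the arm holds its last target. There are 200 camera calls.

### The job

Push the tall amber glass bottle across the table, low on its body so that it slides on its foot and does not tip over, until it stands fully home against the back of the wooden bottle stop, then move clear. Only push it with the fingers: do not squeeze, lift or carry it. Leave the green bottle, the tea tin and the jam jar standing where they are.

Things in the scene. Friction and masses are not known exactly. Their poses are not given: they have to be found in the camera images.
- amber_bottle: tall round amber glass bottle, paper label, black cap, 215 mm high; body 56 mm in diameter up to 137 mm, then a narrow neck; flat of the foot 45 mm; 0.3 to 0.54 kg, centre of mass about 80 mm up. Origin: centre of its underside, z up. Loose on the table (friction 0.48 to 0.72): pushed 20 mm up or lower it slides, pushed above 30 mm it may tip.
- green_bottle: bystander: green glass bottle of the same shape and size as the amber one; origin: centre of its underside. It, the tin and the jar stand left and right of the stop and farther left, in changing order.
- bottle_stop: wooden bottle stop fixed to the table, walls 30 mm high, 12 mm thick, no floor, 130 mm wide: a back wall and two side walls splayed 45 degrees each to a mouth 112 mm wide. Origin, at table height: where the centre of the bottle's foot belongs. x points into the stop; back wall's face 29 mm from the origin along x, side walls' faces 31 mm from it; mouth at x = -12 mm, open to -x.
- tea_tin_a: bystander: round tin, 58 mm in diameter, 72 mm high, loose; origin: centre of its underside
- jam_jar_a: bystander: jam jar with white lid, 69 mm in diameter, 99 mm high, loose; origin: centre of its underside

How it is judged:
By the outcome, as a careful person would: the job done as asked, in the order asked, and still so for the second after the job is handed in, with the robot touching nothing.
It also fails if it takes over 48 s, if anything falls off the work surface, if the arm or the gripper's body presses on something with over 40 N, if the wrist force passes 120 N, or if a joint passes its speed limit or range.

## Working session

There is one attempt and no reset: what is moved stays moved. The work goes in short steps, Python scripts to look and compute and a tool call to move; the robot and the scene stay as the last step left them, time stands still between calls to the robot, and variables do not carry over. Pictures are saved under pics/ and viewed, at most 10 in all, crops included, and the job is handed in when it is done.

Besides the shell and the picture viewer there is one more tool, called as name(argument=value, ...), one argument or row to a line, values as JSON. step_arm: Moves the arm, as the interface text tells. Its arguments: {"type":"object","properties":{"motion":{"type":"array"},"hand":{"type":"number"},"squeeze":{"type":"number"}},"required":["motion"]}

```bash
mkdir -p pics
cat > h.py <<'E'
from cell import robot
import numpy as np, cv2
def cam(n):
    c=robot.read_camera(n); return c
def ray(c,u,v,z):
    K=np.array(c['intrinsics']);d=np.linalg.inv(K)@[u,v,1.];d=np.array(c['rotation'])@(d*[1,-1,-1])
    o=np.array(c['xyz']);return o+d*(z-o[2])/d[2]
E
python3 - <<'E'
from h import *
s=robot.observe();print(s['tool_pos'],s['tool_rot'],s['time'],s['opening'])
for n in('scene','side'):
    c=cam(n);cv2.imwrite(f'pics/{n}0.png',c['pixels'][:,:,::-1]);print(n,[k for k in c],c['xyz'],c['rotation'],c['intrinsics'])
E
```

```text
[ 0.1614964  -0.49913125  0.24306244] [-3.14006389e+00 -2.06720331e-04  3.12799731e-01] 0.0 0.09175903928501135
scene ['pixels', 'intrinsics', 'xyz', 'rotation'] [0.24873677 0.36354993 0.74175633] [ 0.72540196 -0.01268909 -2.64013075] [[452.69828572   0.         274.87303838]
 [  0.         452.69828572 213.9901968 ]
 [  0.           0.           1.        ]]
side ['pixels', 'intrinsics', 'xyz', 'rotation'] [ 0.30054334 -0.58622547  0.7556474 ] [ 0.57943523  0.01072284 -0.54559099] [[419.06688133   0.         283.43188337]
 [  0.         419.06688133 213.27469848]
 [  0.           0.           1.        ]]
```

View pics/scene0.png

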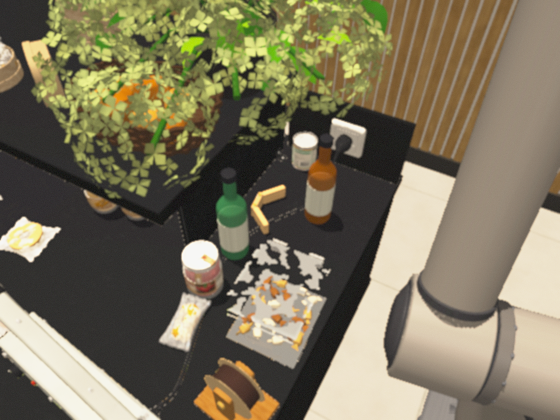

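View pics/side0.png

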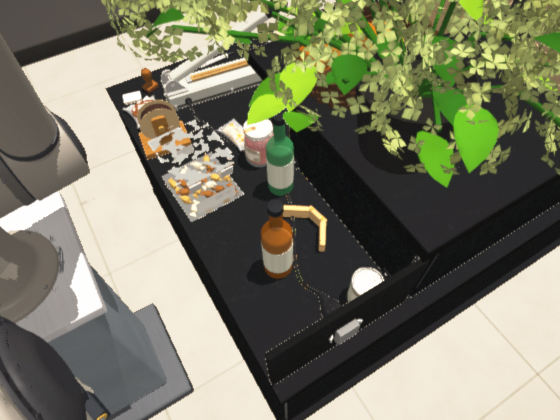

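Scene: amber bottle foot near (318,220), stop at (262,208), green at (233,250), jar (203,285), tin (305,150). Side: amber foot near (278,272), stop at (308,228), opening toward the amber bottle.

```bash
cat >> h.py <<'E'
from scipy.spatial.transform import Rotation as Ro
def ray(c,u,v,z):
    K=np.array(c['intrinsics']);d=np.linalg.inv(K)@[u,v,1.];d=Ro.from_euler('xyz',c['rotation']).as_matrix()@(d*[1,-1,-1])
    o=np.array(c['xyz']);return o+d*(z-o[2])/d[2]
def proj(c,p):
    q=Ro.from_euler('xyz',c['rotation']).as_matrix().T@(np.array(p)-c['xyz']);q=q*[1,-1,-1];q=np.array(c['intrinsics'])@q;return q[:2]/q[2]
E
python3 - <<'E'
from h import *
for n,b in(('scene',(170,110,200,220)),('side',(220,110,200,220))):
    c=cam(n);x,y,w,h=b;im=np.ascontiguousarray(c['pixels'][y:y+h,x:x+w,::-1])
    cv2.imwrite(f'pics/{n}1.png',cv2.resize(im,None,fx=2.7,fy=2.7,interpolation=cv2.INTER_CUBIC))
    hsv=cv2.cvtColor(c['pixels'],cv2.COLOR_RGB2HSV)
    m=cv2.inRange(hsv,(12,70,120),(28,200,255))
    k,l,st,ce=cv2.connectedComponentsWithStats(m)
    box=(240,175,295,235) if n=='scene' else (278,200,332,256)
    for i in range(1,k):
        if st[i,4]>60 and box[0]<ce[i][0]<box[2] and box[1]<ce[i][1]<box[3]:
            p=cv2.findContours((l==i).astype('u1'),0,2)[0][0];a=cv2.approxPolyDP(p,1.6,True)[:,0]
            print(n,st[i]);[print(q,ray(c,*q,.03)[:2].round(3),ray(c,*q,0)[:2].round(3)) for q in a]
    for name,lo,hi in(('amber',(5,170,60),(14,255,255)),('green',(65,100,40),(95,255,255))):
        m=cv2.inRange(hsv,lo,hi);m[:110]=0;k,l,st,ce=cv2.connectedComponentsWithStats(m)
        for i in range(1,k):
            if st[i,4]>60:print(n,name,st[i])
E
```

```text
scene [251 184  35  50 714]
[282 184] [ 0.573 -0.281] [ 0.587 -0.308]
[259 191] [ 0.607 -0.236] [ 0.622 -0.262]
[251 204] [ 0.603 -0.194] [ 0.617 -0.218]
[251 214] [ 0.588 -0.17 ] [ 0.602 -0.192]
[264 233] [ 0.539 -0.138] [ 0.551 -0.159]
[268 230] [ 0.535 -0.149] [ 0.548 -0.171]
[268 221] [ 0.547 -0.17 ] [ 0.56  -0.193]
[260 210] [ 0.577 -0.189] [ 0.591 -0.212]
[260 205] [ 0.584 -0.201] [ 0.598 -0.225]
[282 197] [ 0.554 -0.245] [ 0.567 -0.271]
[285 191] [ 0.557 -0.264] [ 0.57  -0.291]
[285 186] [ 0.565 -0.278] [ 0.578 -0.305]
scene amber [308 147  28  43 486]
scene green [215 182  31  30 401]
scene green [222 248  27  12 115]
side [283 205  44  46 701]
[283 205] [ 0.55  -0.158] [ 0.561 -0.14 ]
[284 216] [ 0.538 -0.183] [ 0.548 -0.166]
[309 216] [ 0.582 -0.21 ] [ 0.593 -0.194]
[319 226] [ 0.586 -0.24 ] [ 0.597 -0.226]
[319 250] [ 0.555 -0.286] [ 0.565 -0.274]
[324 250] [ 0.563 -0.291] [ 0.574 -0.279]
[326 218] [ 0.609 -0.232] [ 0.621 -0.217]
[311 205] [ 0.6   -0.189] [ 0.613 -0.172]
side amber [261 215  32  38 789]
side green [267 124  27  41 685]
side green [268 184  25  12 137]
```

View pics/scene1.png

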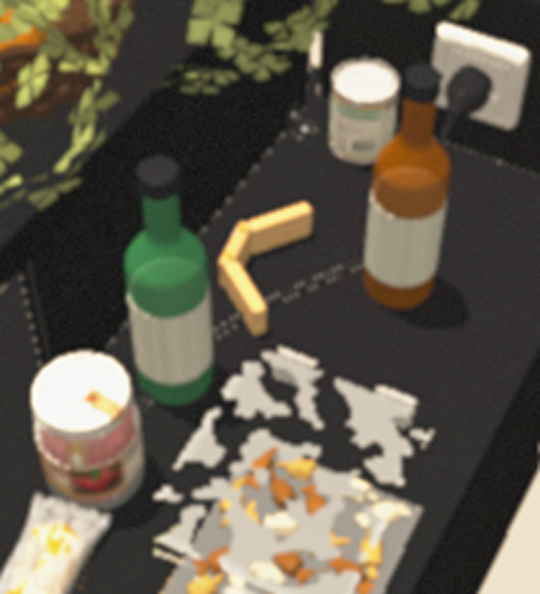

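View pics/side1.png

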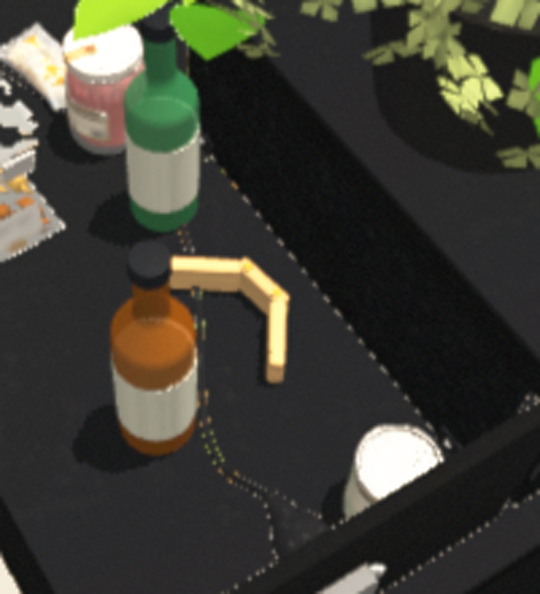

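The crops show the stop opening toward the amber bottle. In the full images, the amber foot edge is at scene (318,223) and side (277,277). The caps are at scene (326,138) and side (275.5,205).

```bash
cat > m.py <<'E'
from h import *
cs={n:cam(n) for n in('scene','side')}
def P(n,x,y): return (np.array([x,y])/2.7+((170,110) if n=='scene' else (220,110)))
def foot(n,x,y,r,z):
    c=cs[n];p=ray(c,*P(n,x,y),z)[:2];d=p-np.array(c['xyz'])[:2];return (p+r*d/np.linalg.norm(d)).round(4)
def tri(a,b):
    A=[];B=[]
    for n,q in(('scene',a),('side',b)):
        o=np.array(cs[n]['xyz'])[:2];d=ray(cs[n],*P(n,*q),0)[:2]-o;nn=np.array([-d[1],d[0]])/np.linalg.norm(d);A.append(nn);B.append(nn@o)
    return np.linalg.solve(A,B).round(4)
print('amber cap',foot('scene',423,75,0,.215),foot('side',150,257,0,.215))
print('amber foot',foot('scene',398,305,.026,.002),foot('side',158,452,.026,.002),'tri',tri((404,240),(156,405)))
print('green cap',foot('scene',158,168,0,.215),'foot',foot('scene',172,402,.026,.002),foot('side',163,229,.026,.002),'tri',tri((171,345),(163,175)))
print('tin lid',foot('scene',365,78,0,.072),foot('side',400,457,0,.072),'jarlid',foot('scene',83,393,0,.099),foot('scene',365,78,0,.099),foot('side',103,47,0,.099),foot('side',400,457,0,.099))
R=Ro.from_euler('z',.185).as_matrix()
for n in cs:
    im=cs[n]['pixels'][:,:,::-1].copy();im=cv2.resize(im,None,fx=2.7,fy=2.7)
    for z in(0,.03):
        pts=[(proj(cs[n],R@[x,y,z]+[.565,-.22,0])+.5)*2.7-.5 for x,y in[(-.012,.056),(.029,.0148),(.029,-.0148),(-.012,-.056),(-.0035,-.0645),(.041,-.0198),(.041,.0198),(-.0035,.0645)]]
        cv2.polylines(im,[np.int32(pts)],True,(255,0,255) if z else (255,255,0),1)
    y,x=(450,550) if n=='scene' else (500,700)
    globals()[n]=im[y:y+220,x:x+300]
cv2.imwrite('pics/ov.png',np.hstack([scene,side]))
E
python3 m.py
```

```text
amber cap [ 0.4744 -0.2595] [ 0.4765 -0.2614]
amber foot [ 0.4725 -0.2629] [ 0.476  -0.2605] tri [ 0.4746 -0.2635]
green cap [ 0.5811 -0.0936] foot [ 0.5854 -0.0911] [ 0.582  -0.0926] tri [ 0.5831 -0.0932]
tin lid [ 0.5775 -0.4002] [ 0.5814 -0.3973] jarlid [0.5819 0.0088] [ 0.5642 -0.3694] [0.5862 0.0034] [ 0.5703 -0.4047]
```

View pics/ov.png

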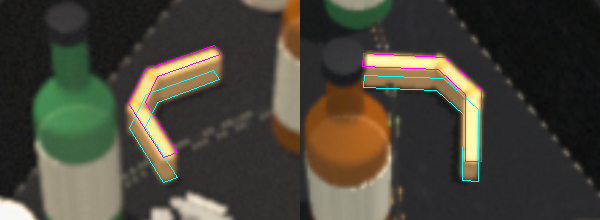

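View wrist.

The model outline matches the stop well in both views: origin (0.565,-0.220), yaw about 0.185. The bottle is at (0.475,-0.2615). Before choosing how to push, I need to see the shape of the gripper body.

Run:
```python
from h import *
c=cam('wrist');cv2.imwrite('pics/w0.png',c['pixels'][:,:,::-1]);print(np.round(c['T_tool_cam'],3),c['intrinsics'][0],robot.tip_extent)
```

```text
[[ 0.001  0.969  0.248  0.066]
 [ 1.    -0.001 -0.    -0.   ]
 [ 0.     0.248 -0.969 -0.141]
 [ 0.     0.     0.     1.   ]] [325.1922621    0.         274.38557452] 0.017
```

View pics/w0.png

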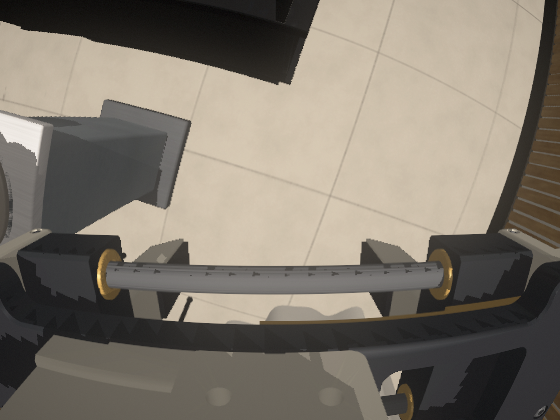

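step_arm(
  motion=[
    [[0.5, -0.3, -1], 0],
    [[1.3, -0.7, -2], 0],
    [[2.2, -1.2, -2.7], 0],
    [[3.1, -1.7, -2.7], 0],
    [[4, -2.2, -2.7], 0],
    [[4.9, -2.7, -2.7], 0],
    [[5.5, -3.7, -2.7], 0],
    [[5.9, -4.6, -2.7], 0],
    [[6.3, -5.5, -2.7], 0],
    [[6.7, -6.4, -2.7], 0],
  ],
  hand=140,
  squeeze=10,
)

```text
time: 1.6
tool_pos: [0.4233, -0.0305, 0.4058]
tool_rot: [3.141, -0.0, 0.313]
contact_force: [1.6, 0.2, -0.6]
opening: 0.0414
grip_force: 0.0
```

step_arm(
  motion=[
    [[0.3, -0.8, -0.7], 0],
    [[0.6, -1.7, -1.2], 0],
    [[0.9, -2.5, -2], 0],
    [[0.9, -2.5, -3], 0],
    [[0.9, -2.5, -4], 0],
    [[0.9, -2.5, -5], 0],
    [[0.9, -2.5, -6], 0],
    [[0.9, -2.5, -7], 0],
  ],
)

```text
time: 2.6
tool_pos: [0.4097, 0.1205, 0.7072]
tool_rot: [3.137, -0.033, 0.313]
contact_force: [-0.1, -0.4, 0.7]
opening: 0.0416
grip_force: 0.0
```

```bash
python3 -c "
from h import *
print(robot.observe()['qpos'])"
```

```text
[0.10430056 0.4108762  0.04146816 0.00556071 2.65578321 1.3675223 ]
```

The arm is at its elbow and wrist limits, and a small outward tilt shows. A vertical tool would hit the tall bottle with the gripper's body, so I need tilt. I'll check whether it builds up and stays.

step_arm(
  motion=[
    [[-0.4, -0.6, -1], 0],
    [[-0.8, -1.2, -2], 0],
    [[-1.2, -1.6, -3], 0],
    [[-1.6, -1.6, -4], 0],
    [[-2, -1.6, -5], 0],
    [[-2, -1.6, -5], 0],
  ],
)

```text
time: 3.35
tool_pos: [0.329, 0.1933, 0.7436]
tool_rot: [3.133, -0.126, 0.313]
contact_force: [0.8, 0.9, 0.0]
opening: 0.0412
grip_force: 0.0
```

```bash
python3 -c "
from h import *
print(robot.observe()['qpos'])"
```

```text
[ 0.33939261  0.32194607  0.03611421 -0.02603091  2.65737413  1.57377771]
```

step_arm(
  motion=[
    [[0, 0, 0], 0],
  ],
)

```text
time: 3.48
tool_pos: [0.3293, 0.1934, 0.7435]
tool_rot: [3.133, -0.126, 0.314]
contact_force: [0.5, 0.7, 0.4]
opening: 0.0418
grip_force: 0.0
```

The tilt stays (0.126 rad now). I'll keep increasing it.

step_arm(
  motion=[
    [[-1, 0.2, -1], 0],
    [[-2, 0.4, -2], 0],
    [[-3, 0.6, -3.5], 0],
    [[-4, 0.8, -5], 0],
    [[-5, 1, -6], 0],
    [[-5, 1, -6], 0],
    [[-5, 1, -6], 0],
  ],
)

```text
time: 4.35
tool_pos: [0.2683, 0.1831, 0.7796]
tool_rot: [3.122, -0.23, 0.315]
contact_force: [-0.7, 0.6, 0.2]
opening: 0.0414
grip_force: 0.0
```

```bash
python3 -c "
from h import *
print(robot.observe()['qpos'])"
```

```text
[ 0.39789468  0.21801094  0.03724412 -0.08235907  2.65692133  1.57841662]
```

step_arm(
  motion=[
    [[-1, 0.3, -1], 0],
    [[-2, 0.6, -3], 0],
    [[-4, 1, -6], 0],
    [[-6, 1.5, -9], 0],
    [[-8, 2, -12], 0],
    [[-8, 2, -12], 0],
    [[-8, 2, -12], 0],
  ],
)

```text
time: 5.22
tool_pos: [0.1705, 0.191, 0.8094]
tool_rot: [3.114, -0.34, 0.318]
contact_force: [0.4, 0.5, 0.1]
opening: 0.0416
grip_force: 0.0
```

step_arm(
  motion=[
    [[-1, 0.3, -1], 0],
    [[-2, 0.6, -3], 0],
    [[-4, 1, -6], 0],
    [[-6, 1.5, -9], 0],
    [[-8, 2, -12], 0],
    [[-8, 2, -12], 0],
  ],
)

```text
time: 5.98
tool_pos: [0.0526, 0.1609, 0.8288]
tool_rot: [-3.136, -0.439, 0.318]
contact_force: [0.5, 0.8, -0.2]
opening: 0.0415
grip_force: 0.0
```

```bash
python3 -c "
from h import *
s=robot.observe();print(s['qpos']);print(Ro.from_euler('xyz',s['tool_rot']).as_matrix().round(3))"
```

```text
[ 1.50205366  0.06099803  0.0372396  -0.99631004  2.65669109  1.77786955]
[[ 0.86   0.315  0.402]
 [ 0.283 -0.949  0.138]
 [ 0.425 -0.005 -0.905]]
```

Tilt is 25° at azimuth 0.33. I want about 32°, so I'll return to the front and stretch upward there.

step_arm(
  motion=[
    [[0.6, 0.4, 0.6], 0],
    [[1.1, 0.7, 1.1], 0],
    [[1.7, 1.1, 1.7], 0],
    [[2.3, 1.5, 2.3], 0],
    [[2.8, 1.8, 2.8], 0],
    [[3.4, 2.2, 3.4], 0],
    [[3.4, 2.2, 3.4], 0],
    [[3.4, 2.2, 3.4], 0],
  ],
)

```text
time: 6.98
tool_pos: [0.3549, 0.1187, 0.7278]
tool_rot: [-3.135, -0.435, 0.311]
contact_force: [0.2, 0.7, 1.1]
opening: 0.0413
grip_force: 0.0
```

step_arm(
  motion=[
    [[0.4, 0, -0.9], 0],
    [[0.8, 0, -1.8], 0],
    [[1.6, 0, -3.6], 0],
    [[2.4, 0, -5.4], 0],
    [[3.2, 0, -7.2], 0],
    [[4, 0, -9], 0],
  ],
)

```text
time: 7.72
tool_pos: [0.2291, 0.0634, 0.8347]
tool_rot: [-3.134, -0.451, 0.313]
contact_force: [0.1, -0.3, 0.6]
opening: 0.0416
grip_force: 0.0
```

```bash
python3 -c "
from h import *
s=robot.observe();print(s['qpos']);print(Ro.from_euler('xyz',s['tool_rot']).as_matrix().round(3))"
```

```text
[-0.60077227  0.01621717  0.0368848   0.8496542   2.65687411  1.49519559]
[[ 0.856  0.311  0.413]
 [ 0.277 -0.95   0.142]
 [ 0.436 -0.007 -0.9  ]]
```

step_arm(
  motion=[
    [[0.1, -0.7, 0.3], 0],
    [[0.2, -1.4, 0.7], 0],
    [[0.2, -1.4, 0.7], 0],
    [[-1, -1.4, -1], 0],
    [[-3, -1.4, -4], 0],
    [[-5, -1.4, -8], 0],
    [[-6, -1.4, -10], 0],
    [[-6, -1.4, -10], 0],
  ],
)

```text
time: 8.72
tool_pos: [0.0902, 0.123, 0.8391]
tool_rot: [-3.137, -0.469, 0.315]
contact_force: [0.2, 0.5, -0.1]
opening: 0.0417
grip_force: 0.0
```

```bash
python3 -c "
from h import *
s=robot.observe();print(s['qpos']);print(Ro.from_euler('xyz',s['tool_rot']).as_matrix().round(3))"
```

```text
[ 0.9847386  -0.01800099  0.03754099 -0.63731624  2.6568108   1.60528065]
[[ 0.848  0.311  0.429]
 [ 0.276 -0.95   0.144]
 [ 0.452 -0.004 -0.892]]
```

Tilt is 27°, which is enough if the gap between the fingers is narrow. Next I go down toward a point behind the bottle.

step_arm(
  motion=[
    [[0.3, 0.5, 0.8], 0],
    [[0.6, 1, 1.6], 0],
    [[0.9, 1.5, 2.4], 0],
    [[1.2, 2.1, 3.2], 0],
    [[1.5, 2.6, 4], 0],
    [[1.8, 3.1, 4.8], 0],
    [[2, 3.6, 5.5], 0],
    [[2, 3.6, 5.5], 0],
    [[2, 3.6, 5.5], 0],
  ],
  hand=205,
)

```text
time: 9.85
tool_pos: [0.2627, 0.0445, 0.7032]
tool_rot: [-3.137, -0.47, 0.286]
contact_force: [-1.2, -2.6, 0.6]
opening: 0.018
grip_force: 0.0
```

```bash
cat > go.py <<'E'
from h import *
import sys
s=robot.observe();R=Ro.from_euler('xyz',s['tool_rot']).as_matrix();p=np.array(s['tool_pos'])
print(p.round(4),s['qpos'].round(2),s['time'],'opening',s['opening']);print(R.round(3))
a=list(map(float,sys.argv[1:]))
for i in range(0,len(a),3):
    d=R.T@(np.array(a[i:i+3])-p)/.06;print(a[i:i+3],d.round(2))
E
python3 go.py .40 -.285 .35 .41 -.283 .0235
```

```text
[0.2627 0.0445 0.7032] [-0.58 -0.33  0.99  0.42  2.12  0.99] 9.85 opening 0.018026865255909703
[[ 0.856  0.284  0.433]
 [ 0.251 -0.959  0.132]
 [ 0.452 -0.004 -0.892]]
[0.4, -0.285, 0.35] [-2.09  5.94  5.51]
[0.41, -0.283, 0.0235] [-4.4   5.98 10.44]
```

step_arm(
  motion=[
    [[-0.1, 0.7, 0.7], 0],
    [[-0.3, 1.4, 1.4], 0],
    [[-0.6, 2.1, 2.1], 0],
    [[-0.9, 2.9, 2.8], 0],
    [[-1.2, 3.6, 3.5], 0],
    [[-1.5, 4.4, 4.2], 0],
    [[-1.8, 5.1, 4.9], 0],
    [[-2.1, 5.9, 5.5], 0],
    [[-2.1, 5.9, 5.5], 0],
    [[-2.1, 5.9, 5.5], 0],
  ],
)

```text
time: 11.1
tool_pos: [0.4059, -0.2699, 0.352]
tool_rot: [-3.134, -0.469, 0.316]
contact_force: [0.2, 0.8, 0.5]
opening: 0.018
grip_force: 0.0
```

```bash
python3 go.py .41 -.283 .2  .41 -.283 .06 .41 -.283 .0235
```

```text
[ 0.4059 -0.2699  0.352 ] [-1.03  0.09  1.64  0.47  1.33  0.13] 11.1 opening 0.018003569782855586
[[ 0.848  0.314  0.428]
 [ 0.277 -0.95   0.148]
 [ 0.452 -0.007 -0.892]]
[0.41, -0.283, 0.2] [-1.15  0.25  2.26]
[0.41, -0.283, 0.06] [-2.2   0.26  4.34]
[0.41, -0.283, 0.0235] [-2.48  0.27  4.88]
```

step_arm(
  motion=[
    [[-0.4, 0.1, 0.7], 0],
    [[-0.8, 0.2, 1.5], 0],
    [[-1.15, 0.25, 2.26], 0],
    [[-1.5, 0.25, 3], 0],
    [[-1.85, 0.25, 3.65], 0],
    [[-2.2, 0.26, 4.34], 0],
    [[-2.2, 0.26, 4.34], 0],
    [[-2.2, 0.26, 4.34], 0],
  ],
)

```text
time: 12.1
tool_pos: [0.4121, -0.2836, 0.0628]
tool_rot: [-3.14, -0.471, 0.321]
contact_force: [0.2, -0.4, 0.8]
opening: 0.018
grip_force: 0.0
```

```bash
python3 go.py .41 -.283 .0235
python3 - <<'E'
from h import *
a=cam('side')['pixels'][100:340,180:440,::-1];b=cam('scene')['pixels'][80:320,170:430,::-1]
cv2.imwrite('pics/pre.png',cv2.resize(np.hstack([a,b]),None,fx=1.5,fy=1.5))
E
```

```text
[ 0.4121 -0.2836  0.0628] [-1.04  0.5   2.02  0.79  0.68 -0.43] 12.1 opening 0.01801529283204434
[[ 0.846  0.316  0.43 ]
 [ 0.281 -0.949  0.145]
 [ 0.454 -0.001 -0.891]]
[0.41, -0.283, 0.0235] [-0.33 -0.02  0.57]
```

View pics/pre.png

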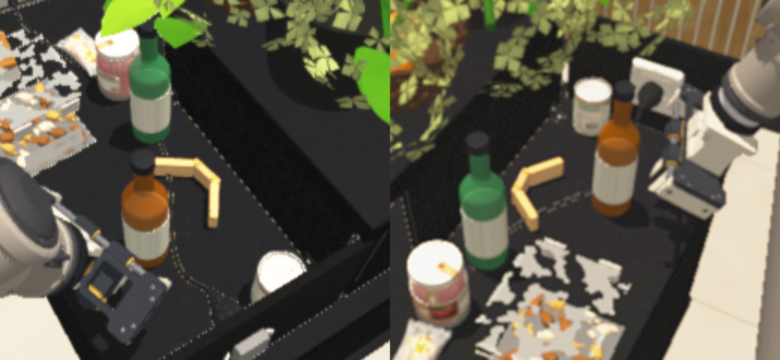

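The amber bottle stands upright and untouched. The gripper is behind it on the side away from the stop, tilted clear. Lowering to push height.

step_arm(
  motion=[
    [[-0.17, 0, 0.29], 0],
    [[-0.33, 0, 0.57], 0],
    [[-0.33, 0, 0.57], 0],
  ],
)

```text
time: 12.58
tool_pos: [0.4094, -0.2833, 0.0218]
tool_rot: [-3.137, -0.47, 0.319]
contact_force: [-0.5, 0.4, -0.2]
opening: 0.0183
grip_force: 0.0
```

```bash
python3 go.py .43 -.2765 .0235 .4344 -.2747 .0235 .479 -.2540 .0235 .5104 -.2395 .0235 .5254 -.2331 .0235
```

```text
[ 0.4094 -0.2833  0.0218] [-1.04  0.59  2.05  0.9   0.6  -0.57] 12.575 opening 0.018326359827243944
[[ 0.846  0.316  0.429]
 [ 0.28  -0.949  0.147]
 [ 0.453 -0.004 -0.891]]
[0.43, -0.2765, 0.0235] [0.33 0.   0.14]
[0.4344, -0.2747, 0.0235] [ 0.41 -0.01  0.17]
[0.479, -0.254, 0.0235] [ 1.13 -0.1   0.54]
[0.5104, -0.2395, 0.0235] [ 1.64 -0.16  0.8 ]
[0.5254, -0.2331, 0.0235] [ 1.88 -0.18  0.93]
```

step_arm(
  motion=[
    [[0.16, 0, 0.07], 0],
    [[0.3, 0, 0.13], 0],
    [[0.41, 0, 0.17], 0],
    [[0.51, -0.02, 0.22], 0],
    [[0.61, -0.03, 0.27], 0],
    [[0.71, -0.05, 0.32], 0],
    [[0.82, -0.06, 0.38], 0],
    [[0.92, -0.07, 0.43], 0],
    [[1.02, -0.09, 0.48], 0],
    [[1.13, -0.1, 0.54], 0],
  ],
)

```text
time: 13.82
tool_pos: [0.4789, -0.2534, 0.0228]
tool_rot: [-3.136, -0.47, 0.319]
contact_force: [-3.7, -2.2, 2.2]
opening: 0.0179
grip_force: 1.8
```

```bash
python3 go.py .5104 -.2395 .0235 .5254 -.2331 .0235;  python3 - <<'E'
from h import *
a=cam('side')['pixels'][100:340,180:440,::-1];b=cam('scene')['pixels'][80:320,170:430,::-1]
cv2.imwrite('pics/mid.png',cv2.resize(np.hstack([a,b]),None,fx=1.5,fy=1.5))
E
```

```text
[ 0.4789 -0.2534  0.0228] [-0.87  0.61  1.97  0.9   0.57 -0.39] 13.825 opening 0.017927678735639913
[[ 0.847  0.316  0.428]
 [ 0.28  -0.949  0.147]
 [ 0.453 -0.005 -0.892]]
[0.5104, -0.2395, 0.0235] [ 0.51 -0.05  0.25]
[0.5254, -0.2331, 0.0235] [ 0.76 -0.08  0.37]
```

View pics/mid.png

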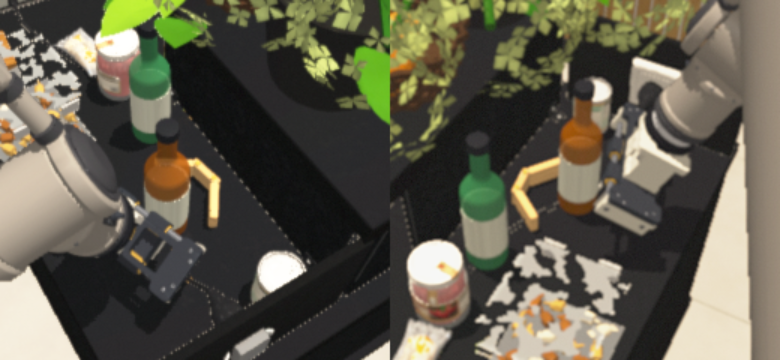

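The bottle slides upright with about 4 N of push and is entering the mouth. Continuing.

step_arm(
  motion=[
    [[0.1, -0.01, 0.05], 0],
    [[0.2, -0.02, 0.1], 0],
    [[0.3, -0.03, 0.15], 0],
    [[0.4, -0.04, 0.2], 0],
    [[0.51, -0.05, 0.25], 0],
    [[0.6, -0.06, 0.29], 0],
    [[0.68, -0.07, 0.33], 0],
    [[0.76, -0.08, 0.37], 0],
  ],
)

```text
time: 14.92
tool_pos: [0.5254, -0.2329, 0.0237]
tool_rot: [-3.136, -0.47, 0.319]
contact_force: [-5.8, -2.3, -0.0]
opening: 0.0182
grip_force: 3.3
```

```bash
python3 go.py .5284 -.2326 .0235;  python3 - <<'E'
from h import *
c={n:cam(n) for n in('side','scene')}
o=[]
R=Ro.from_euler('z',.185).as_matrix()
for n in c:
    im=cv2.resize(c[n]['pixels'][:,:,::-1],None,fx=3,fy=3,interpolation=cv2.INTER_CUBIC)
    f=lambda p:np.int32((proj(c[n],p)+.5)*3-.5)
    t=np.array([.566,-.22,0])
    for z,r in((.215,.013),(.03,.028),(.137,.028)):
        cv2.polylines(im,[np.array([f(t+[r*np.cos(a),r*np.sin(a),z]) for a in np.linspace(0,6.28,40)])],True,(255,0,255),1)
    u=f(t+[0,0,.1]);o.append(im[u[1]-250:u[1]+250,u[0]-190:u[0]+190])
cv2.imwrite('pics/end.png',np.hstack(o))
E
```

```text
[ 0.5254 -0.2329  0.0237] [-0.77  0.63  1.9   0.87  0.55 -0.26] 14.925 opening 0.01824339688124174
[[ 0.847  0.316  0.428]
 [ 0.28  -0.949  0.147]
 [ 0.453 -0.005 -0.892]]
[0.5284, -0.2326, 0.0235] [0.04 0.01 0.02]
```

View pics/end.png

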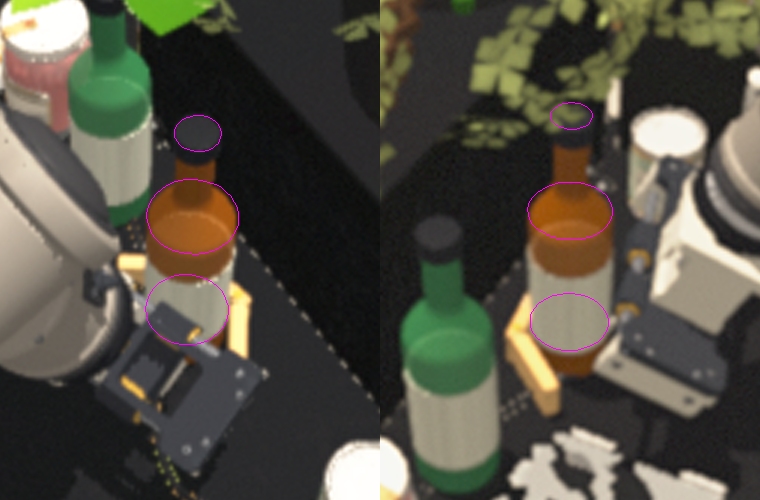

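The bottle is within a couple of mm of home. Now short steps along the stop's axis until the force rises.

step_arm(
  motion=[
    [[0.015, 0.002, 0.007], 0],
    [[0.03, 0.005, 0.015], 0],
    [[0.045, 0.007, 0.022], 0],
    [[0.045, 0.007, 0.022], 0],
  ],
)

```text
time: 15.52
tool_pos: [0.5261, -0.2327, 0.0232]
tool_rot: [-3.136, -0.467, 0.319]
contact_force: [-15.8, -3.4, 4.6]
opening: 0.018
grip_force: 7.4
```

Contact: 16 N along the stop's axis, and the TCP has stalled where "home" predicts. Backing off, then up.

step_arm(
  motion=[
    [[-0.05, 0, -0.03], 0],
    [[-0.15, 0, -0.08], 0],
    [[-0.35, 0, -0.18], 0],
    [[-0.7, 0, -0.36], 0],
    [[-1.1, 0, -0.56], 0],
    [[-1.5, 0, -0.76], 0],
    [[-1.3, 0, -1.4], 0],
    [[-1, 0, -2.2], 0],
    [[-1, 0, -2.2], 0],
  ],
)

```text
time: 16.65
tool_pos: [0.4213, -0.2708, 0.1176]
tool_rot: [3.138, -0.472, 0.322]
contact_force: [0.6, -0.9, -0.6]
opening: 0.0182
grip_force: 0.0
```

```bash
sed -n '/^E/q;p' /dev/null
python3 - <<'E'
from h import *
c={n:cam(n) for n in('side','scene')}
o=[]
R=Ro.from_euler('z',.185).as_matrix()
for n in c:
    im=cv2.resize(c[n]['pixels'][:,:,::-1],None,fx=3,fy=3,interpolation=cv2.INTER_CUBIC)
    f=lambda p:np.int32((proj(c[n],p)+.5)*3-.5)
    t=np.array([.566,-.22,0])
    for z,r in((.215,.013),(.001,.026)):
        cv2.polylines(im,[np.array([f(t+[r*np.cos(a),r*np.sin(a),z]) for a in np.linspace(0,6.28,40)])],True,(255,0,255),1)
    u=f(t+[0,0,.1]);o.append(im[u[1]-250:u[1]+250,u[0]-190:u[0]+190])
cv2.imwrite('pics/end2.png',np.hstack(o))
s=robot.observe();print(s['time'],s['tool_pos'],s['contact_force'])
E
```

```text
16.75 [ 0.42053872 -0.26890328  0.1145675 ] [-0.17346481 -0.32825973 -0.59383314]
```

View pics/end2.png

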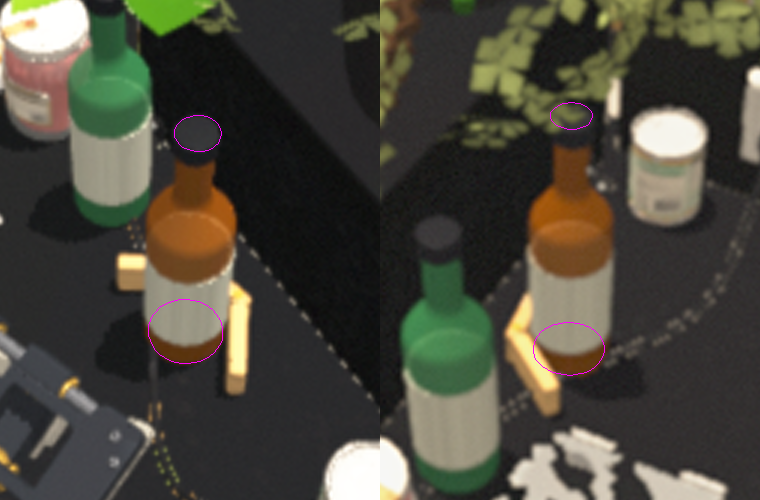

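The bottle stands upright, with its foot on the predicted home circle in both views and the arm clear. The green bottle, tin and jar are where they were.

```bash
python3 -c "
from cell import robot
print(robot.hand_in())"
```

```text
the job is handed in; nothing more can be done
None
```

The amber bottle was pushed low, upright, until it met the back of the bottle stop; the arm is clear, the green bottle, tin and jar stand where they were, and the job is handed in at about 17 s (no verdict returned).

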